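# Cover the wax trees with their casting flasks

### The arm

A 6-joint arm with a two-finger parallel gripper is mounted at the origin on the work surface. World frame = base frame: x ahead of the robot, y to its left, z up, the work surface at z = 0. Lengths are in mm, angles in rad, forces in N, time in s.
With the tool pointing down it reaches from about 275 to 750 mm from the base axis. Payload 10.2 kg.
Tool frame: the origin (TCP) lies at the very end of the fingers, on their centre line; the grasp point (between the pads) lies 19 mm behind it; z points along the fingers, y is the line along which they close (so a half turn about z gives the same grasp; the last joint's range is limited). The gripper opens to 85 mm and grips with 20 to 120 N. Pads are 22 mm wide; open, the fingers measure 114 mm over their backs; the gripper's body (76 mm by 85 mm) begins 54 mm behind the grasp point. The pads swing forward as they close: fully open they stand 13 mm farther back than shut.
Start: joints at [1.095, 0.313, 1.498, -0, 1.331, -0.223], TCP at [131.324, 508.316, 231.294] pointing down, gripper open.
Joint ranges: [-2.94, 2.94], [-0.97, 2.17], [0.19, 2.56], [-1.23, 4.37], [0.02, 3.11], [-2.88, 2.88]. Speed limits (rad/s): [2.39, 2.39, 3.01, 3.14, 3.14, 3.14].

### API

Orientations are given as a unit quaternion [w, x, y, z].
In Python, from rig import ctrl gives the robot as it stands.
- The arm moves only by the shell command python3 -m inch 'ROWS' [OPENING] [FORCE]. ROWS is text: rows parted by semicolons, each of 6 numbers parted by spaces: the shift along the tool's x, y, z in mm, then the turn, a rotation vector about the tool's x, y, z in units of 6 degrees (1.0 is 6 degrees). A call has exactly 10 rows; each row shifts and turns the commanded pose from where the row before left it, along the tool's axes as they then stand; what a row does not reach is not made up. A row lasts 1/12 s, in which the tool goes at most 41.7 mm and 7.16 degrees, less where a joint would pass 70% of its speed; a pose out of reach is approached as far as the arm can. A call with a gripper value outside its range is refused whole. OPENING is the opening, from 0 (shut) to 1 (fully open), set as the call begins (- or left out, the last holds). The fingers move at their own pace and stop on an object; FORCE is the grip in N (left out, the last holds). Time passes only in rows, so rows that do not move let the fingers close, or fill a call up. It gives the time, the measured TCP pose, the force, the opening and the grip force at its end, in the units of the state.
- ctrl.sense(): the state, without advancing time (a new reading comes with each control period).
- ctrl.capture(name): name is "scene" or "top" or "wrist"; returns a dict with "image" (384x512x3 uint8, red, green, blue), "intrinsics" (3x3 intrinsics, pixels), "rvec" (rotation vector, rad) and "tvec" (3), from world to camera coordinates, as OpenCV has them. Camera axes: x right, y down, z forward; pixel columns grow to the right and rows downward; lengths in mm; the calibration is good to about 2 mm. A picture is of the moment at which its call begins. There is no depth.
- ctrl.finish_job(): hands the job in; it is judged then, once.
The state is a dict: "time_s": time; "joints": joint angles; "dq": joint speeds; "tau": joint torques, N m; "eef_pos": TCP position; "ee_rot": TCP orientation; "force": force on the tool from outside, world axes, zero at the start; "wrist_torque": the same for the moment, N m; "grip_width": opening from 0.0 (shut) to 1.0 (fully open); "grip_force": force on a finger pad.
Only numpy, scipy, OpenCV 4.12 (cv2) and the standard library are available. Lean on these libraries where they do the work, as an engineer would, in place of code of your own. Each camera call takes 0.05 s, during which the arm holds its last target. There are 200 camera calls.

### The job

Four wax trees stand on their rubber sprue bases, ready for investing: cover each one with the steel casting flask that suits it. A flask must fit the lip of the base (wide flask on wide base, narrow on narrow) and be a tall one for a tall tree, a short one for a short tree; lower it gently over the wax and leave it standing fully home and square on the seat inside the lip. Leave the bases upright where they stand, and do not disturb the mixing bowl or the stick of carving wax.

Things in the scene. Friction and masses are not known exactly. Their poses are not given: they have to be found in the camera images.
- flask_wide_tall: wide tall casting flask: plain stainless steel tube open at both ends, 64 mm outside diameter, 2.5 mm wall, 90 mm high, about 360 g, standing upright and loose on the bench. Origin: centre of its lower end; z up along the tube.
- flask_wide_short: wide short casting flask: plain stainless steel tube open at both ends, 64 mm outside diameter, 2.5 mm wall, 60 mm high, about 240 g, standing upright and loose on the bench. Origin: centre of its lower end; z up along the tube.
- flask_narrow_tall: narrow tall casting flask: plain stainless steel tube open at both ends, 50 mm outside diameter, 2.5 mm wall, 90 mm high, about 280 g, standing upright and loose on the bench. Origin: centre of its lower end; z up along the tube.
- flask_narrow_short: narrow short casting flask: plain stainless steel tube open at both ends, 50 mm outside diameter, 2.5 mm wall, 60 mm high, about 190 g, standing upright and loose on the bench. Origin: centre of its lower end; z up along the tube.
- base_wide_tall: wide round black rubber base, 88 mm across, 18 mm high over its lip, loose; on it, fixed, a tall pink wax tree (finger-ring patterns, two tiers), tip 80 mm above the underside, within 18 mm of the axis. Inside the lip a flat seat, 8 mm above the underside, takes a 64 mm flask; the lip funnels from 82 mm at its top to 72 mm at the seat. Origin: centre of underside; z up.
- base_wide_short: wide round black rubber base, 88 mm across, 18 mm high over its lip, loose; on it, fixed, a short pink wax tree (finger-ring patterns, one tier), tip 50 mm above the underside, within 18 mm of the axis. Inside the lip a flat seat, 8 mm above the underside, takes a 64 mm flask; the lip funnels from 82 mm at its top to 72 mm at the seat. Origin: centre of underside; z up.
- base_narrow_tall: narrow round black rubber base, 74 mm across, 18 mm high over its lip, loose; on it, fixed, a tall pink wax tree (small disc patterns, three tiers), tip 80 mm above the underside, within 15 mm of the axis. Inside the lip a flat seat, 8 mm above the underside, takes a 50 mm flask; the lip funnels from 68 mm at its top to 58 mm at the seat. Origin: centre of underside; z up.
- base_narrow_short: narrow round black rubber base, 74 mm across, 18 mm high over its lip, loose; on it, fixed, a short pink wax tree (small disc patterns, one tier), tip 50 mm above the underside, within 15 mm of the axis. Inside the lip a flat seat, 8 mm above the underside, takes a 50 mm flask; the lip funnels from 68 mm at its top to 58 mm at the seat. Origin: centre of underside; z up.
- mixing_bowl: bystander: blue open mixing bowl, 110 mm across, 62 mm high, loose. Origin: centre of its underside. Leave it alone.
- wax_stick: bystander: stick of green carving wax lying flat, 90 x 28 mm, 30 mm high, flat below and round on top, loose. Origin: centre of its underside, x along the stick. Leave it alone.

How it is judged:
By the outcome, as a careful person would: the job done as asked, in the order asked, and still so for the second after the job is handed in, with the robot touching nothing.
It also fails if it takes over 122 s, if anything falls off the work surface, if the arm or the gripper's body presses on something with over 40 N, if the wrist force passes 120 N, or if a joint passes its speed limit or range.

## Working session

There is one attempt and no reset: what is moved stays moved. The work goes in short steps, Python scripts to look and compute and a shell command to move; the robot and the scene stay as the last step left them, time stands still between calls to the robot, and variables do not carry over. Pictures are saved under pics/ and viewed, at most 17 in all, crops included, and the job is handed in when it is done.

```bash
mkdir -p pics; ls; cat > h.py <<'E'
import cv2, numpy as np
from rig import ctrl
def cap(n,f=None):
    c=ctrl.capture(n); im=cv2.cvtColor(np.array(c["image"]),cv2.COLOR_RGB2BGR)
    if f: cv2.imwrite("pics/"+f,im)
    K=np.array(c["intrinsics"],float);R=cv2.Rodrigues(np.array(c["rvec"],float))[0];t=np.array(c["tvec"],float).ravel()
    return im,K,R,t
def ray(K,R,t,u,v,z):
    d=R.T@np.linalg.solve(K,[u,v,1.]);o=-R.T@t
    return (o+d*(z-o[2])/d[2])[:2]
E
python3 - <<'E'
from h import *
for n in("top","scene"):
    im,K,R,t=cap(n,n+"0.png");print(n,K.tolist(),(-R.T@t).round(),R.round(2).tolist())
s=ctrl.sense();print(s)
E
```

```text
pics
top [[355.93427938572347, 0.0, 260.4940536794963], [0.0, 355.93427938572347, 191.56115853076943], [0.0, 0.0, 1.0]] [ 469.   -3. 1243.] [[-0.01, -1.0, 0.0], [-1.0, 0.01, -0.04], [0.04, -0.0, -1.0]]
scene [[393.19533181336527, 0.0, 253.24292308683744], [0.0, 393.19533181336527, 189.95328737341825], [0.0, 0.0, 1.0]] [1087. -651.  660.] [[0.76, 0.65, -0.01], [0.36, -0.44, -0.82], [-0.54, 0.62, -0.57]]
{'time_s': 0.1, 'joints': array([ 1.09462285e+00,  3.13381940e-01,  1.49834942e+00, -4.40936695e-06,
        1.33104318e+00, -2.23419625e-01]), 'dq': array([ 0.00195719, -0.00233544, -0.00306577, -0.00082153, -0.00159113,
       -0.00066818]), 'tau': array([ 2.57931351e-03, -4.12896645e+01, -2.60143948e+01, -1.09965795e-04,
        3.01436026e-03,  8.95681353e-06]), 'eef_pos': array([131.1989627 , 508.09772915, 230.80291291]), 'ee_rot': array([-2.00508648e-04,  1.26040253e-01,  9.92024952e-01, -5.55891254e-04]), 'force': array([-0.45948657,  0.63213482, -0.07853255]), 'wrist_torque': array([ 0.02489548, -0.02673081,  0.00693982]), 'grip_force': 0.0, 'grip_width': 0.9999779297386493}
```

View pics/top0.png

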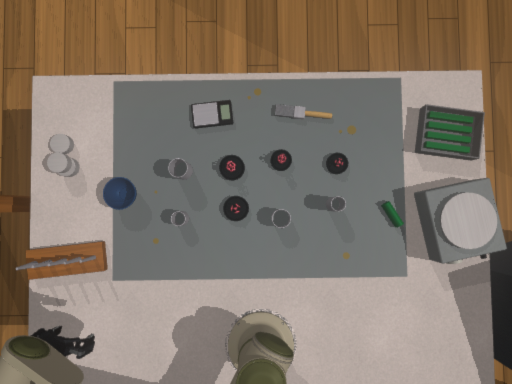

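View pics/scene0.png

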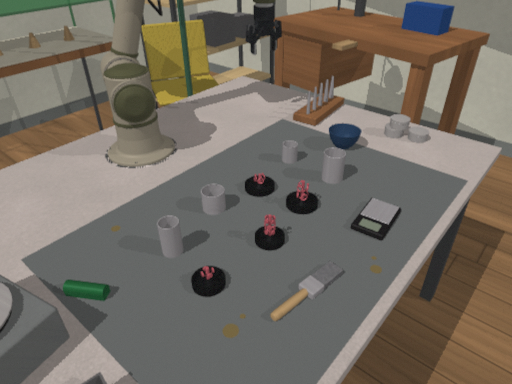

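```bash
python3 - <<'E'
from h import *
im,K,R,t=cap("top")
cv2.imwrite("pics/c1.png",cv2.resize(im[140:240,155:355],None,fx=4,fy=4,interpolation=cv2.INTER_CUBIC))
g=im.max(axis=2)
m=((g<45)*255).astype(np.uint8)[140:240,155:360]
for c in cv2.findContours(m,0,2)[0]:
    if cv2.contourArea(c)>150:
        h=cv2.convexHull(c);(u,v),r=cv2.minEnclosingCircle(c);M=cv2.moments(h);u,v=M['m10']/M['m00']+155,M['m01']/M['m00']+140
        print("base",round(u,1),round(v,1),"diam",round(2*np.sqrt(M['m00']/np.pi)*1225/356,1),round(2*r*1225/356,1),ray(K,R,t,u,v,14).round(1))
for u,v in((178,168),(178,218),(281,218),(338,204)): print(u,v,im[v-12:v+13:3,u].tolist())
E
```

```text
base 235.5 208.0 diam 79.9 82.4 [468.5  80. ]
base 231.5 167.3 diam 81.0 83.9 [609.7  92.4]
base 336.7 163.0 diam 67.4 71.6 [ 619.9 -272.7]
base 280.5 159.8 diam 66.3 69.4 [633.7 -77.9]
178 168 [[108, 109, 106], [101, 99, 101], [74, 73, 75], [73, 74, 72], [73, 74, 71], [73, 73, 71], [74, 74, 72], [106, 104, 106], [103, 104, 101]]
178 218 [[108, 110, 106], [107, 108, 104], [87, 87, 87], [74, 75, 72], [74, 75, 72], [74, 74, 72], [80, 79, 81], [102, 103, 101], [110, 111, 108]]
281 218 [[113, 114, 110], [131, 129, 131], [76, 76, 74], [76, 77, 74], [76, 77, 74], [77, 77, 75], [77, 77, 75], [119, 117, 119], [106, 107, 103]]
338 204 [[112, 113, 110], [116, 117, 114], [76, 75, 77], [74, 74, 73], [75, 76, 73], [80, 79, 80], [88, 87, 88], [106, 108, 104], [106, 108, 103]]
```

View pics/c1.png

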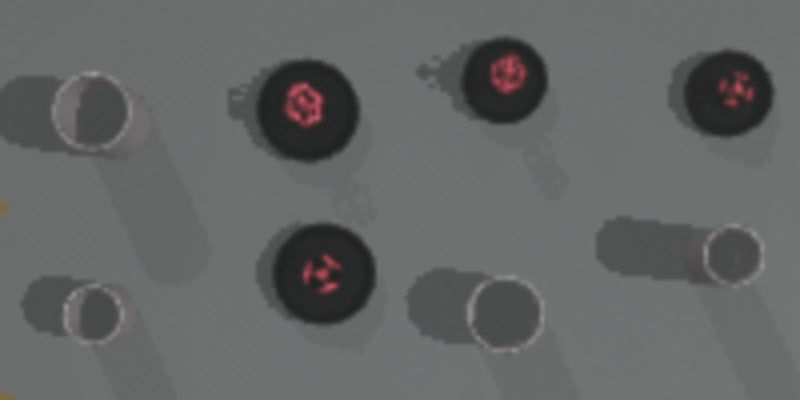

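```bash
python3 - <<'E'
from h import *
im,K,R,t=cap("top")
for n,x,y,z in(("WT",91.5,111,90),("NS",94,314,60),("WS",506,314,60),("NT",734,255,90)):
    print(n,ray(K,R,t,155+x/4-.4,140+y/4-.4,z).round(1))
a=cap("wrist","w0.png");T=ctrl.sense();print((-a[2].T@a[3]).round(),T["eef_pos"],a[2].round(2).tolist())
from scipy.spatial.transform import Rotation as Q
print(Q.from_quat(T["ee_rot"][[1,2,3,0]]).as_matrix().round(3))
E
```

```text
WT [603.2 262. ]
NS [437.8 267.3]
WS [433.2 -74.1]
NT [ 479.3 -257.7]
[ 53. 529. 373.] [131.26452043 508.22814164 231.06087993] [[0.25, 0.97, -0.0], [0.92, -0.24, 0.31], [0.3, -0.08, -0.95]]
[[-0.968  0.25  -0.   ]
 [ 0.25   0.968 -0.   ]
 [ 0.    -0.001 -1.   ]]
```

View pics/w0.png

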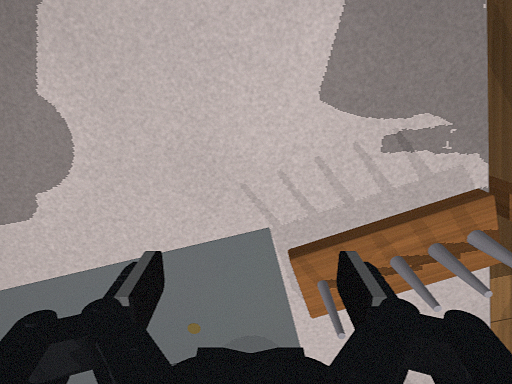

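```bash
python3 -m inch '0 0 0 0 0 -0.8; 0 0 0 0 0 -0.8; 0 0 0 0 0 -0.81; -27.8 -14.5 0 0 0 0; -27.8 -14.5 0 0 0 0; -27.8 -14.5 0 0 0 0; -27.8 -14.5 0 0 0 0; -27.8 -14.5 0 0 0 0; -27.8 -14.5 0 0 0 0; -27.8 -14.5 0 0 0 0' 1
python3 -m inch '-27.8 -14.5 0 0 0 0; -27.8 -14.5 0 0 0 0; -27.8 -14.5 0 0 0 0; -27.8 -14.5 0 0 0 0; -27.8 -14.5 0 0 0 0; -27.8 -14.5 0 0 0 0; -27.8 -14.5 0 0 0 0; -27.8 -14.5 0 0 0 0; -27.8 -14.5 0 0 0 0; 0 0 0 0 0 0'
python3 - <<'E'
from h import *
a=cap("wrist","w1.png");T=ctrl.sense();print((-a[2].T@a[3]).round(),T["eef_pos"],T["ee_rot"],T["time_s"])
E
```

```text
time_s: 1.08
eef_pos: [327.1, 405.8, 231.3]
ee_rot: [-0.0, 0.0, 1.0, -0.0]
force: [0.2, 0.3, -0.3]
grip_width: 1.004
grip_force: 0.0
time_s: 1.92
eef_pos: [579.7, 272.8, 230.0]
ee_rot: [-0.0, 0.002, 1.0, -0.001]
force: [-0.9, -0.6, -0.2]
grip_width: 1.004
grip_force: 0.0
[499. 273. 372.] [577.71045226 274.34656172 230.09748904] [-5.37594192e-04  1.74007785e-03  9.99998302e-01 -2.82345375e-04] 1.9667
```

View pics/w1.png

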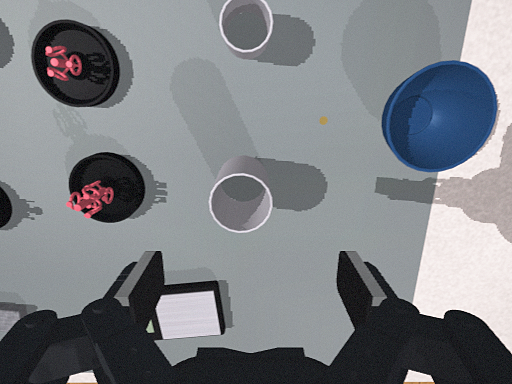

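```bash
cat >> h.py <<'E'
def look(f=None): # white rims in wrist view
    a=cap("wrist",f); hsv=cv2.cvtColor(a[0],cv2.COLOR_BGR2HSV)
    m=((hsv[...,2]>195)&(hsv[...,1]<40)).astype(np.uint8)*255
    for c in cv2.findContours(m,0,2)[0]:
        if len(c)>60:
            (u,v),r=cv2.minEnclosingCircle(c); 
            if r<90 and v<300: print("rim",round(u),round(v),round(r,1),"z90",ray(*a[1:],u,v,90).round(1),"z60",ray(*a[1:],u,v,60).round(1))
    m=(hsv[...,2]<45).astype(np.uint8)*255
    for c in cv2.findContours(cv2.morphologyEx(m,2,np.ones((5,5))),0,2)[0]:
        h=cv2.convexHull(c);(u,v),r=cv2.minEnclosingCircle(h)
        if 25<r<90 and v<300 and v-r>1 and v+r<383 and u-r>1: 
            M=cv2.moments(h);u,v=M['m10']/M['m00'],M['m01']/M['m00'];print("base",round(u),round(v),round(r,1),ray(*a[1:],u,v,14).round(1))
    s=ctrl.sense();print("tcp",s["eef_pos"].round(1),s["ee_rot"].round(4),"F",s["force"].round(1),"w",round(s["grip_width"],3),round(s["grip_force"],1),"t",round(s["time_s"],2))
    return a
E
python3 -c "
from h import *
a=look();print(ray(*a[1:],241,203,90))"
```

```text
rim 470 278 84.8 z90 [687.7 513.2] z60 [707.9 538.5]
rim 239 205 31.8 z90 [601.6 262.9] z60 [612.6 261.7]
rim 244 25 29.0 z90 [442.5 269.4] z60 [436.7 268.9]
base 106 188 38.2 [607.2  95.5]
base 61 64 42.7 [465.3  67.8]
tcp [576.5 275.5 230.5] [-6.e-04  1.e-03  1.e+00 -1.e-04] F [-0.7  0.3 -0.2] w 0.999 0.0 t 2.02
[599.83593946 265.40424909]
```

```bash
python3 -m inch '-12.8 -6.5 15 0 0 0; -12.8 -6.5 15 0 0 0; 0 0 22 0 0 0; 0 0 22 0 0 0; 0 0 22 0 0 0; 0 0 22 0 0 0; 0 0 22 0 0 0; 0 0 22 0 0 0; 0 0 22 0 0 0; 0 0 0 0 0 0'
python3 -m inch '0 0 0 0 0 0; 0 0 0 0 0 0; 0 0 0 0 0 0; 0 0 0 0 0 0; 0 0 0 0 0 0; 0 0 0 0 0 0; 0 0 0 0 0 0; 0 0 0 0 0 0; 0 0 0 0 0 0; 0 0 0 0 0 0' 0 50
python3 -c "
from h import *
look('w2.png')"
```

```text
time_s: 2.85
eef_pos: [598.5, 263.4, 43.1]
ee_rot: [-0.004, -0.0, 1.0, -0.001]
force: [0.4, 0.1, 0.1]
grip_width: 1.001
grip_force: 0.0
time_s: 3.68
eef_pos: [602.4, 263.7, 49.5]
ee_rot: [0.002, 0.0, 1.0, 0.001]
force: [-2.1, 0.7, 7.7]
grip_width: 0.744
grip_force: 56.5
rim 249 278 72.0 z90 [589.6 263.4] z60 [609.8 263.3]
base 175 271 27.2 [635.9 213.1]
tcp [602.4 263.7  49.4] [1.5e-03 2.0e-04 1.0e+00 7.0e-04] F [-0.8  1.   7.1] w 0.75 56.5 t 3.73
```

View pics/w2.png

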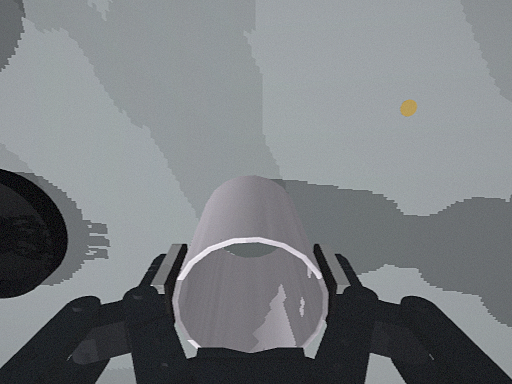

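```bash
cat >> h.py <<'E'
def held(L,zt): # offset of the held flask's axis from TCP in x, from the near edge of its rim; zt = rim above TCP
    a=cap("wrist"); s=ctrl.sense();hsv=cv2.cvtColor(a[0],cv2.COLOR_BGR2HSV)
    for u in(235,245,255,265):
        col=(hsv[:290,u,2]>195); v=np.flatnonzero(col)
        if len(v): print("rim edge",u,v[0],"centre-x minus tcp-x:",(ray(*a[1:],u,v[0],s["eef_pos"][2]+zt)[0]+L-s["eef_pos"][0]).round(1))
E
python3 -c "
from h import *
held(32,40.6)"
python3 -m inch '0 0 -3 0 0 0; 0 0 -6 0 0 0; 0 0 -12 0 0 0; 0 0 -15 0 0 0; 0 0 -15 0 0 0; 0 0 -15 0 0 0; 0 0 -15 0 0 0; 0 0 -15 0 0 0; 0 0 -10 0 0 0; 0 0 -4 0 0 0'
python3 -m inch '0 -8 0 0 0 0; 0 -15 0 0 0 0; 0 -20 0 0 0 0; -1 -20 0 0 0 0; -1 -20 0 0 0 0; -1 -20 0 0 0 0; -1 -20 0 0 0 0; -1 -20 0 0 0 0; -1 -16 0 0 0 0; 0 -10 0 0 0 0'
python3 -c "
from h import *
held(32,40.6)
a=look('w3.png');cap('top','t3.png')"
```

```text
rim edge 235 238 centre-x minus tcp-x: 2.1
rim edge 245 238 centre-x minus tcp-x: 2.1
rim edge 255 237 centre-x minus tcp-x: 1.7
rim edge 265 239 centre-x minus tcp-x: 2.5
time_s: 4.62
eef_pos: [602.1, 263.2, 159.6]
ee_rot: [0.001, 0.0, 1.0, 0.0]
force: [0.4, -0.3, -3.6]
grip_width: 0.748
grip_force: 56.1
time_s: 5.45
eef_pos: [607.0, 91.1, 156.3]
ee_rot: [-0.001, 0.001, 1.0, -0.0]
force: [0.2, -0.2, -3.2]
grip_width: 0.748
grip_force: 56.2
rim edge 235 5 centre-x minus tcp-x: -73.6
rim edge 245 175 centre-x minus tcp-x: -22.0
rim edge 255 237 centre-x minus tcp-x: 1.7
rim edge 265 239 centre-x minus tcp-x: 2.6
rim 250 276 71.5 z90 [664.9  89.8] z60 [684.8  89.6]
base 85 204 40.5 [630.9 -75.3]
base 254 169 44.5 [595.4  94. ]
tcp [607.2  92.  156.6] [-7.0e-04  1.5e-03  1.0e+00 -2.0e-04] F [-0.4  0.6 -4.4] w 0.741 56.2 t 5.55
```

View pics/w3.png

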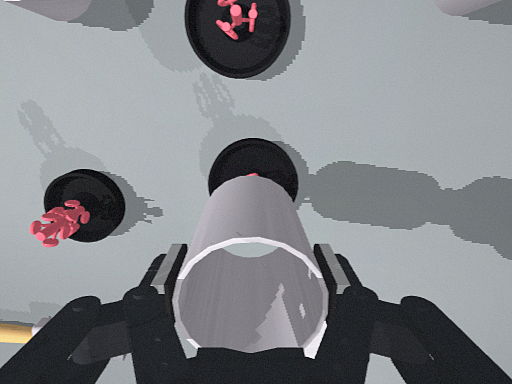

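```bash
python3 -c "
from h import *
a=cap('wrist')
print(ray(*a[1:],254,138,18)+[44,0],ray(*a[1:],254,138,10)+[44,0],ray(*a[1:],209,182,12),ray(*a[1:],299,182,12),ray(*a[1:],239,78,5)-[44,0],ray(*a[1:],45,205,12),ray(*a[1:],125,205,12),ray(*a[1:],85,169,18)+[37,0],ray(*a[1:],85,242,5)-[37,0])"
```

```text
[608.99485251  97.29711543] [610.08440383  97.40419317] [608.89696225  53.02221387] [609.04884935 141.96106603] [468.50564216  83.67320357] [ 632.82372633 -114.10954627] [632.96653378 -33.11626799] [631.08814802 -63.83532929] [641.11921262 -85.01949963]
```

```bash
python3 -c "
from h import *
for n in('wrist','wrist','wrist','top'):
  a=cap(n);print((-a[2].T@a[3]).round(1),cv2.Rodrigues(a[2])[0].ravel().round(4),ctrl.sense()['eef_pos'].round(1),ray(*a[1:],254,169,14))
look()"
```

```text
[526.7  94.3 299.2] [-2.0509 -2.0498 -0.3287] [607.3  94.7 157. ] [595.42510583  98.28439058]
[526.7  94.7 299.3] [-2.05   -2.0505 -0.3291] [607.3  94.9 157.1] [595.5194153   98.75308104]
[526.7  94.9 299.3] [-2.0494 -2.0509 -0.3292] [607.4  95.  157.2] [595.60045734  98.96915155]
[ 469.    -3.2 1242.9] [ 2.1855 -2.2144  0.0526] [607.4  94.9 157.2] [602.83438238  14.42645321]
rim 250 277 71.5 z90 [666.3  94.7] z60 [686.3  94.7]
base 325 273 28.2 [711.3 177. ]
base 175 271 26.6 [708.9  14.3]
base 90 205 36.7 [632.8 -66.2]
base 247 169 44.6 [595.7  92.1]
tcp [607.4  94.8 157.2] [-1.e-04 -3.e-04  1.e+00  0.e+00] F [-0.4  0.5 -4.7] w 0.746 56.2 t 5.9
```

```bash
python3 -m inch '0 -1.5 0 0 0 0; 0 -1 0 0 0 0; 0 0 5 0 0 0; 0 0 10 0 0 0; 0 0 12 0 0 0; 0 0 12 0 0 0; 0 0 12 0 0 0; 0 0 12 0 0 0; 0 0 9 0 0 0; 0 0 5 0 0 0'
python3 -m inch '0 0 2 0 0 0; 0 0 2 0 0 0; 0 0 2 0 0 0; 0 0 2 0 0 0; 0 0 2 0 0 0; 0 0 2 0 0 0; 0 0 2 0 0 0; 0 0 2 0 0 0; 0 0 2 0 0 0; 0 0 0 0 0 0'
python3 -c "
from h import *
held(32,40.6);look()"
```

```text
time_s: 6.73
eef_pos: [607.0, 91.6, 78.5]
ee_rot: [-0.001, 0.0, 1.0, 0.0]
force: [0.7, -0.8, -4.1]
grip_width: 0.745
grip_force: 56.2
time_s: 7.57
eef_pos: [607.4, 91.6, 61.8]
ee_rot: [-0.0, 0.0, 1.0, 0.0]
force: [0.3, -0.4, -3.6]
grip_width: 0.746
grip_force: 56.2
rim edge 235 238 centre-x minus tcp-x: 2.1
rim edge 245 238 centre-x minus tcp-x: 2.1
rim edge 255 237 centre-x minus tcp-x: 1.7
rim edge 265 239 centre-x minus tcp-x: 2.5
rim 250 276 70.6 z90 [602.7  91.5] z60 [622.6  91.5]
base 325 270 25.7 [647.5 145.8]
base 175 271 26.6 [648.1  37.8]
base 252 202 64.6 [595.3  93.2]
tcp [607.6  91.6  62.3] [0.e+00 2.e-04 1.e+00 0.e+00] F [ 1.  -0.2 -4.5] w 0.743 56.2 t 7.67
```

```bash
python3 -m inch '0 0 0.6 0 0 0; 0 0 0.6 0 0 0; 0 0 0.6 0 0 0; 0 0 0.6 0 0 0; 0 0 0.6 0 0 0; 0 0 0.6 0 0 0; 0 0 0.6 0 0 0; 0 0 0.5 0 0 0; 0 0 0 0 0 0; 0 0 0 0 0 0'
```

```text
time_s: 8.5
eef_pos: [607.6, 91.6, 57.6]
ee_rot: [0.0, 0.0, 1.0, -0.0]
force: [-0.0, -0.1, -3.7]
grip_width: 0.747
grip_force: 56.2
```

```bash
python3 -m inch '0 0 0.4 0 0 0; 0 0 0.4 0 0 0; 0 0 0.4 0 0 0; 0 0 0 0 0 0; 0 0 0 0 0 0; 0 0 0 0 0 0; 0 0 0 0 0 0; 0 0 0 0 0 0; 0 0 0 0 0 0; 0 0 0 0 0 0'
```

```text
time_s: 9.33
eef_pos: [607.8, 91.6, 57.5]
ee_rot: [0.001, 0.0, 1.0, -0.0]
force: [-4.3, -1.6, 5.9]
grip_width: 0.745
grip_force: 57.2
```

```bash
python3 -m inch '0 0 0 0 0 0; 0 0 0 0 0 0; 0 0 0 0 0 0; 0 0 0 0 0 0; 0 0 0 0 0 0; 0 0 0 0 0 0; 0 0 0 0 0 0; 0 0 0 0 0 0; 0 0 0 0 0 0; 0 0 0 0 0 0' 1
python3 -m inch '0 0 -5 0 0 0; 0 0 -10 0 0 0; 0 0 -18 0 0 0; 0 0 -18 0 0 0; 0 0 -18 0 0 0; 0 0 -18 0 0 0; 0 0 -18 0 0 0; 0 0 -18 0 0 0; 0 0 -18 0 0 0; 0 0 -18 0 0 0'
python3 -m inch '18 -17 0 0 0 0; 18 -17 0 0 0 0; 18 -17 0 0 0 0; 18 -17 0 0 0 0; 18 -17 0 0 0 0; 18 -17 0 0 0 0; 18 -17 0 0 0 0; 18 -17 0 0 0 0; 16 -15 0 0 0 0; 14 -14 0 0 0 0'
python3 -c "
from h import *
import time
cap('wrist');cap('wrist');cap('wrist');cap('wrist');cap('wrist')
look('w4.png')"
```

```text
time_s: 10.17
eef_pos: [607.5, 91.6, 56.4]
ee_rot: [-0.0, 0.0, 1.0, 0.0]
force: [-0.6, -0.2, 0.4]
grip_width: 1.002
grip_force: 0.0
time_s: 11.0
eef_pos: [607.5, 91.6, 217.5]
ee_rot: [0.001, 0.0, 1.0, -0.0]
force: [-0.1, -0.5, 0.4]
grip_width: 0.998
grip_force: 0.0
time_s: 11.83
eef_pos: [432.5, -74.0, 216.4]
ee_rot: [0.001, 0.0, 1.0, -0.0]
force: [0.8, 0.0, -0.2]
grip_width: 1.0
grip_force: 0.0
rim 61 228 27.1 z90 [ 477.6 -256.8] z60 [ 491.5 -277.4]
rim 249 175 31.2 z90 [423.9 -73.6] z60 [431.8 -73.7]
base 95 290 25.5 [ 602.9 -281.4]
base 148 291 38.5 [ 604.5 -210.4]
base 377 192 38.8 [465.5  78.9]
tcp [433.9 -73.  215.8] [ 4.e-04 -0.e+00  1.e+00 -1.e-04] F [ 0.4 -0.9 -1. ] w 1.0 0.0 t 12.13
```

View pics/w4.png

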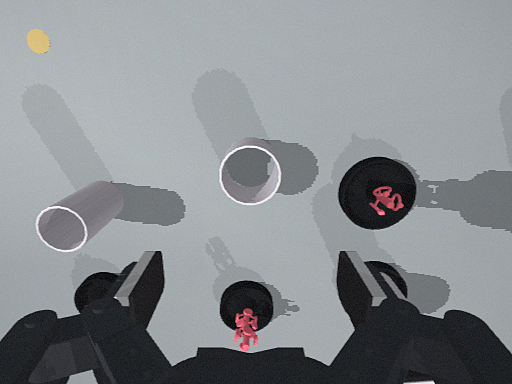

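```bash
python3 -m inch '1 -0.8 15 0 0 0; 0 0 20 0 0 0; 0 0 22 0 0 0; 0 0 22 0 0 0; 0 0 22 0 0 0; 0 0 22 0 0 0; 0 0 22 0 0 0; 0 0 22 0 0 0; 0 0 17 0 0 0; 0 0 9 0 0 0'
python3 -m inch '0 0 0 0 0 0; 0 0 0 0 0 0; 0 0 0 0 0 0; 0 0 0 0 0 0; 0 0 0 0 0 0; 0 0 0 0 0 0; 0 0 0 0 0 0; 0 0 0 0 0 0; 0 0 0 0 0 0; 0 0 0 0 0 0' 0 50
python3 -c "
from h import *
s=ctrl.sense();held(32,60-s['eef_pos'][2]);look();cap('top','t4.png')"
```

```text
time_s: 12.97
eef_pos: [432.2, -73.3, 20.6]
ee_rot: [-0.001, -0.0, 1.0, 0.001]
force: [0.4, 0.3, -0.2]
grip_width: 1.002
grip_force: 0.0
time_s: 13.8
eef_pos: [433.1, -74.3, 23.1]
ee_rot: [0.001, 0.0, 1.0, -0.0]
force: [-0.9, 1.8, 6.0]
grip_width: 0.739
grip_force: 55.7
rim edge 235 231 centre-x minus tcp-x: 1.1
rim edge 245 230 centre-x minus tcp-x: 0.7
rim edge 255 230 centre-x minus tcp-x: 0.7
rim edge 265 231 centre-x minus tcp-x: 1.1
rim 250 272 70.5 z90 [400.7 -74. ] z60 [420.  -73.9]
base 176 275 29.6 [ 452.  -117.1]
tcp [433.1 -74.2  23.1] [ 8.e-04  2.e-04  1.e+00 -2.e-04] F [0.4 1.2 7.5] w 0.736 55.7 t 13.9
```

```bash
python3 -c "
import cv2
im=cv2.imread('pics/t4.png');cv2.imwrite('pics/t4c.png',cv2.resize(im[130:250,150:360],None,fx=3.5,fy=3.5,interpolation=2))"
```

```text
(no output)
```

View pics/t4c.png

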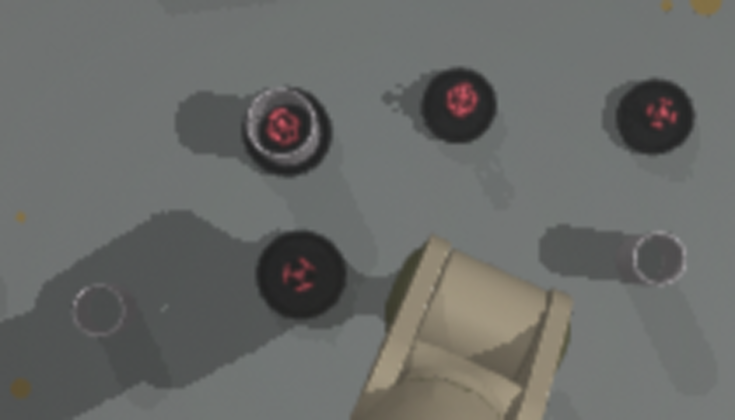

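```bash
python3 -m inch '0 0 -3 0 0 0; 0 0 -6 0 0 0; 0 0 -12 0 0 0; 0 0 -14 0 0 0; 0 0 -14 0 0 0; 0 0 -14 0 0 0; 0 0 -12 0 0 0; 0 0 -8 0 0 0; 0 0 -4 0 0 0; 0 0 0 0 0 0'
python3 -m inch '0 7 0 0 0 0; -4 15 0 0 0 0; -4 20 0 0 0 0; -5 20 0 0 0 0; -5 20 0 0 0 0; -5 20 0 0 0 0; -4 20 0 0 0 0; -4 16 0 0 0 0; -3 10 0 0 0 0; 0 5.5 0 0 0 0'
python3 -c "
from h import *
for i in range(5): cap('wrist')
a=look('w5.png');print(ray(*a[1:],256,190,18))"
```

```text
time_s: 14.78
eef_pos: [432.6, -74.2, 110.0]
ee_rot: [0.0, 0.0, 1.0, -0.0]
force: [0.8, 0.2, -2.7]
grip_width: 0.737
grip_force: 55.3
time_s: 15.62
eef_pos: [466.4, 80.6, 108.8]
ee_rot: [-0.001, -0.0, 1.0, 0.0]
force: [0.3, 0.3, -2.1]
grip_width: 0.736
grip_force: 55.4
rim 250 272 71.5 z90 [490.1  78.5] z60 [509.5  78.5]
base 252 180 52.8 [452.6  80.8]
tcp [466.5  78.7 109.4] [-1.e-04  7.e-04  1.e+00 -1.e-04] F [ 0.9  0.4 -3.1] w 0.734 55.4 t 15.92
[459.60485404  83.75706249]
```

View pics/w5.png

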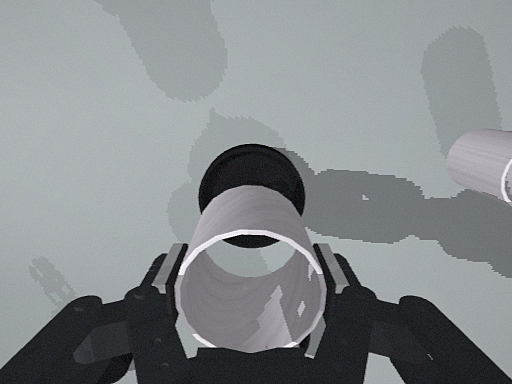

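```bash
python3 -m inch '-0.3 1.5 0 0 0 0; 0 0 3 0 0 0; 0 0 8 0 0 0; 0 0 10 0 0 0; 0 0 10 0 0 0; 0 0 10 0 0 0; 0 0 9 0 0 0; 0 0 6 0 0 0; 0 0 4 0 0 0; 0 0 1 0 0 0'
python3 -m inch '0 0 1.8 0 0 0; 0 0 1.8 0 0 0; 0 0 1.8 0 0 0; 0 0 1.8 0 0 0; 0 0 1.8 0 0 0; 0 0 1.8 0 0 0; 0 0 1.8 0 0 0; 0 0 1.4 0 0 0; 0 0 0 0 0 0; 0 0 0 0 0 0'
python3 -m inch '0 0 0.6 0 0 0; 0 0 0.6 0 0 0; 0 0 0.6 0 0 0; 0 0 0.6 0 0 0; 0 0 0.6 0 0 0; 0 0 0.4 0 0 0; 0 0 0.4 0 0 0; 0 0 0 0 0 0; 0 0 0 0 0 0; 0 0 0 0 0 0'
```

```text
time_s: 16.75
eef_pos: [466.6, 80.9, 47.6]
ee_rot: [-0.001, 0.0, 1.0, 0.0]
force: [0.9, 0.4, -2.3]
grip_width: 0.739
grip_force: 55.4
time_s: 17.58
eef_pos: [466.8, 80.9, 34.4]
ee_rot: [-0.0, 0.0, 1.0, 0.0]
force: [0.8, 0.5, -2.7]
grip_width: 0.731
grip_force: 55.4
time_s: 18.42
eef_pos: [466.9, 80.9, 31.1]
ee_rot: [0.0, 0.0, 1.0, -0.0]
force: [-1.7, -0.4, 6.4]
grip_width: 0.735
grip_force: 56.2
```

```bash
python3 -m inch '0 0 0 0 0 0; 0 0 0 0 0 0; 0 0 0 0 0 0; 0 0 0 0 0 0; 0 0 0 0 0 0; 0 0 0 0 0 0; 0 0 0 0 0 0; 0 0 0 0 0 0; 0 0 0 0 0 0; 0 0 0 0 0 0' 1
python3 -m inch '0 0 -5 0 0 0; 0 0 -10 0 0 0; 0 0 -18 0 0 0; 0 0 -18 0 0 0; 0 0 -18 0 0 0; 0 0 -18 0 0 0; 0 0 -18 0 0 0; 0 0 -18 0 0 0; 0 0 -18 0 0 0; 0 0 -9 0 0 0'
python3 -m inch '3 12 0 0 0 0; 3 19 0 0 0 0; 3 22 0 0 0 0; 3 22 0 0 0 0; 3 22 0 0 0 0; 3 22 0 0 0 0; 3 22 0 0 0 0; 3 22 0 0 0 0; 3 16 0 0 0 0; 3 8 0 0 0 0'
python3 -c "
from h import *
for i in range(5): cap('wrist')
look('w6.png')"
```

```text
time_s: 19.25
eef_pos: [466.8, 80.9, 30.6]
ee_rot: [-0.0, 0.0, 1.0, -0.0]
force: [0.4, 0.2, -0.1]
grip_width: 1.0
grip_force: 0.0
time_s: 20.08
eef_pos: [467.4, 80.9, 183.5]
ee_rot: [0.002, 0.0, 1.0, -0.0]
force: [0.3, -0.4, 0.6]
grip_width: 1.0
grip_force: 0.0
time_s: 20.92
eef_pos: [436.4, 269.4, 180.7]
ee_rot: [-0.0, -0.001, 1.0, 0.0]
force: [1.2, -0.1, -0.2]
grip_width: 1.0
grip_force: 0.0
rim 46 220 37.1 z90 [456.8  97. ] z60 [469.7  75.1]
rim 252 186 27.1 z90 [427.  268.8] z60 [436.1 269. ]
base 96 287 26.3 [576.4  82.3]
base 86 196 44.3 [461.1  89.9]
tcp [437.2 267.  180.7] [ 0.e+00  7.e-04  1.e+00 -1.e-04] F [-0.1  0.2  0.4] w 0.999 0.0 t 21.22
```

```bash
python3 -m inch '0.6 1 10 0 0 0; 0 0 16 0 0 0; 0 0 20 0 0 0; 0 0 20 0 0 0; 0 0 20 0 0 0; 0 0 20 0 0 0; 0 0 20 0 0 0; 0 0 16 0 0 0; 0 0 11 0 0 0; 0 0 5 0 0 0'
python3 -m inch '0 0 0 0 0 0; 0 0 0 0 0 0; 0 0 0 0 0 0; 0 0 0 0 0 0; 0 0 0 0 0 0; 0 0 0 0 0 0; 0 0 0 0 0 0; 0 0 0 0 0 0; 0 0 0 0 0 0; 0 0 0 0 0 0' 0 50
python3 -c "
from h import *
s=ctrl.sense();held(25,60-s['eef_pos'][2]);look('w7.png')"
```

```text
time_s: 22.05
eef_pos: [435.6, 268.2, 20.8]
ee_rot: [-0.001, 0.001, 1.0, -0.0]
force: [0.2, 0.1, -0.4]
grip_width: 0.999
grip_force: 0.0
time_s: 22.88
eef_pos: [437.0, 269.1, 23.8]
ee_rot: [0.001, 0.0, 1.0, 0.0]
force: [-1.6, -1.1, 6.2]
grip_width: 0.577
grip_force: 52.0
rim edge 235 247 centre-x minus tcp-x: 1.2
rim edge 245 246 centre-x minus tcp-x: 0.8
rim edge 255 246 centre-x minus tcp-x: 0.8
rim edge 265 247 centre-x minus tcp-x: 1.3
rim 250 272 52.0 z90 [405.3 269.2] z60 [424.8 269.2]
tcp [437.  269.1  23.8] [1.1e-03 2.0e-04 1.0e+00 3.0e-04] F [-1.1 -0.4  5.7] w 0.579 52.0 t 22.98
```

View pics/w7.png

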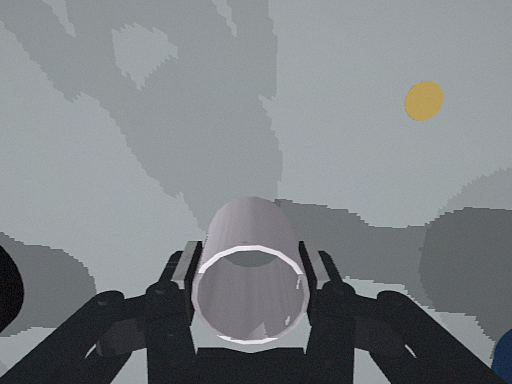

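```bash
python3 -m inch '0 0 -3 0 0 0; 0 0 -7 0 0 0; 0 0 -14 0 0 0; 0 0 -18 0 0 0; 0 0 -20 0 0 0; 0 0 -20 0 0 0; 0 0 -18 0 0 0; 0 0 -14 0 0 0; 0 0 -8 0 0 0; 0 0 -3 0 0 0'
python3 -m inch '-2 -7 0 0 0 0; -4 -13 0 0 0 0; -7 -21 0 0 0 0; -7 -21 0 0 0 0; -7 -21 0 0 0 0; -7 -21 0 0 0 0; -7 -21 0 0 0 0; -7 -21 0 0 0 0; -7 -21 0 0 0 0; -7 -21 0 0 0 0'
python3 -m inch '-7 -21 0 0 0 0; -7 -21 0 0 0 0; -7 -21 0 0 0 0; -7 -21 0 0 0 0; -7 -21 0 0 0 0; -7 -21 0 0 0 0; -7 -21 0 0 0 0; -7 -21 0 0 0 0; -7 -21 0 0 0 0; -7 -21 0 0 0 0'
python3 -m inch '-7 -20 0 0 0 0; -7 -20 0 0 0 0; -7 -20 0 0 0 0; -7 -20 0 0 0 0; -7 -20 0 0 0 0; -6 -17 0 0 0 0; -5 -13 0 0 0 0; -3 -8 0 0 0 0; -1 -5 0 0 0 0; 0 0 0 0 0 0'
python3 -c "
from h import *
for i in range(5): cap('wrist')
look('w8.png')"
```

```text
time_s: 23.82
eef_pos: [436.7, 269.0, 149.0]
ee_rot: [0.001, 0.0, 1.0, 0.0]
force: [-0.1, -0.5, -1.7]
grip_width: 0.576
grip_force: 52.0
time_s: 24.65
eef_pos: [497.9, 79.3, 146.5]
ee_rot: [-0.001, 0.0, 1.0, 0.0]
force: [-0.4, -0.2, -1.6]
grip_width: 0.578
grip_force: 52.0
time_s: 25.48
eef_pos: [567.7, -130.6, 146.3]
ee_rot: [-0.001, 0.0, 1.0, 0.0]
force: [0.2, 0.5, -1.4]
grip_width: 0.58
grip_force: 52.0
time_s: 26.32
eef_pos: [617.7, -272.9, 146.6]
ee_rot: [-0.001, 0.001, 1.0, 0.0]
force: [0.6, -0.7, -0.7]
grip_width: 0.579
grip_force: 52.0
rim 250 269 50.5 z90 [ 663.6 -270.9] z60 [ 682.6 -270.8]
rim 12 187 51.4 z90 [ 598.6 -436. ] z60 [ 607.8 -460.7]
rim 274 2 40.1 z90 [ 487.  -257.6] z60 [ 479.4 -255.5]
base 446 196 43.7 [630.9 -81.8]
base 247 178 38.8 [ 613.1 -274.1]
tcp [ 618.1 -271.6  147.8] [ 0.e+00 -1.e-04  1.e+00  0.e+00] F [ 0.5  0.4 -2.4] w 0.578 52.0 t 26.62
```

View pics/w8.png

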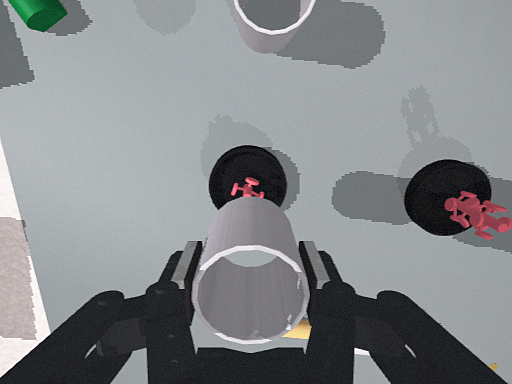

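```bash
python3 -c "
from h import *
a=cap('wrist');print(ray(*a[1:],248,146,18)+[37,0],ray(*a[1:],248,146,10)+[37,0],ray(*a[1:],448,236,4)-[37,0],ray(*a[1:],448,160,18)+[37,0])"
python3 -m inch '-0.5 -2 0 0 0 0; 0 0 5 0 0 0; 0 0 10 0 0 0; 0 0 14 0 0 0; 0 0 14 0 0 0; 0 0 12 0 0 0; 0 0 5 0 0 0; 0 0 0 0 0 0; 0 0 0 0 0 0; 0 0 0 0 0 0'
python3 -c "
from h import *
a=look('w9.png')"
```

```text
[ 618.95114094 -273.23032801] [ 620.26059315 -273.28055214] [641.35150419 -64.27801435] [631.67188843 -90.21923449]
time_s: 27.5
eef_pos: [619.0, -274.4, 88.5]
ee_rot: [0.001, 0.0, 1.0, -0.0]
force: [0.1, -0.1, -0.4]
grip_width: 0.584
grip_force: 52.0
rim 248 270 50.5 z90 [ 627.7 -275.1] z60 [ 646.9 -275.3]
base 482 221 48.6 [632.1 -93.9]
base 251 194 48.4 [ 610.  -273.7]
tcp [ 619.  -274.4   88.6] [ 7.e-04  2.e-04  1.e+00 -5.e-04] F [-0.1 -0.1 -1.5] w 0.577 52.0 t 27.55
```

View pics/w9.png

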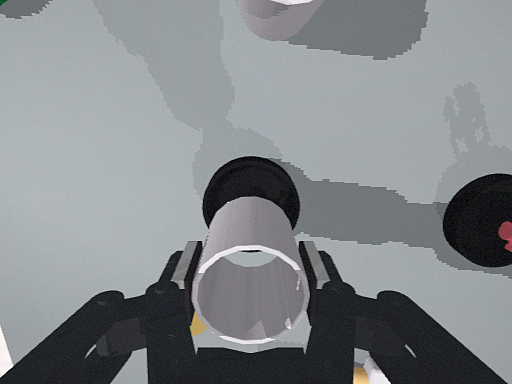

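```bash
python3 -m inch '0 0.7 0 0 0 0; 0 0 4 0 0 0; 0 0 7 0 0 0; 0 0 8 0 0 0; 0 0 8 0 0 0; 0 0 6 0 0 0; 0 0 4 0 0 0; 0 0 2 0 0 0; 0 0 1 0 0 0; 0 0 0 0 0 0'
python3 -m inch '0 0 1.6 0 0 0; 0 0 1.6 0 0 0; 0 0 1.6 0 0 0; 0 0 1.6 0 0 0; 0 0 1.6 0 0 0; 0 0 1.6 0 0 0; 0 0 1.6 0 0 0; 0 0 1.6 0 0 0; 0 0 0.8 0 0 0; 0 0 0 0 0 0'
python3 -m inch '0 0 0.6 0 0 0; 0 0 0.6 0 0 0; 0 0 0.6 0 0 0; 0 0 0.5 0 0 0; 0 0 0.4 0 0 0; 0 0 0.3 0 0 0; 0 0 0 0 0 0; 0 0 0 0 0 0; 0 0 0 0 0 0; 0 0 0 0 0 0'
```

```text
time_s: 28.38
eef_pos: [618.7, -273.5, 47.6]
ee_rot: [0.0, 0.0, 1.0, -0.0]
force: [-0.3, 0.0, -1.8]
grip_width: 0.58
grip_force: 52.0
time_s: 29.22
eef_pos: [618.5, -273.4, 33.7]
ee_rot: [-0.0, 0.0, 1.0, 0.0]
force: [-0.2, -0.4, -1.9]
grip_width: 0.579
grip_force: 52.0
time_s: 30.05
eef_pos: [618.7, -273.6, 31.8]
ee_rot: [0.0, 0.0, 1.0, -0.0]
force: [-2.8, 1.5, 4.4]
grip_width: 0.581
grip_force: 52.6
```

```bash
python3 -m inch '0 0 0 0 0 0; 0 0 0 0 0 0; 0 0 0 0 0 0; 0 0 0 0 0 0; 0 0 0 0 0 0; 0 0 0 0 0 0; 0 0 0 0 0 0; 0 0 0 0 0 0; 0 0 0 0 0 0; 0 0 0 0 0 0' 1
python3 -m inch '0 0 -5 0 0 0; 0 0 -10 0 0 0; 0 0 -18 0 0 0; 0 0 -20 0 0 0; 0 0 -20 0 0 0; 0 0 -20 0 0 0; 0 0 -20 0 0 0; 0 0 -20 0 0 0; 0 0 -20 0 0 0; 0 0 -17 0 0 0'
python3 -m inch '8 1 0 0 0 0; 16 2 0 0 0 0; 18 2 0 0 0 0; 18 2 0 0 0 0; 18 2 0 0 0 0; 18 2 0 0 0 0; 18 2 0 0 0 0; 14 2 0 0 0 0; 8 1 0 0 0 0; 4 0 0 0 0 0'
python3 -c "
from h import *
for i in range(5): cap('wrist')
look('w10.png')"
```

```text
time_s: 30.88
eef_pos: [618.6, -273.5, 31.0]
ee_rot: [-0.0, 0.0, 1.0, 0.0]
force: [-1.1, -0.7, 0.1]
grip_width: 1.001
grip_force: 0.0
time_s: 31.72
eef_pos: [618.7, -273.5, 203.8]
ee_rot: [0.001, 0.0, 1.0, -0.001]
force: [-0.4, 0.7, 0.5]
grip_width: 0.999
grip_force: 0.0
time_s: 32.55
eef_pos: [478.0, -257.4, 202.0]
ee_rot: [0.0, 0.0, 1.0, -0.0]
force: [0.1, -0.2, 0.2]
grip_width: 1.0
grip_force: 0.0
rim 32 259 50.1 z90 [ 547.5 -465.1] z60 [ 565.1 -489.7]
rim 250 190 28.0 z90 [ 478.4 -257.6] z60 [ 487.9 -257.6]
base 238 270 29.4 [ 608.5 -272.9]
base 501 271 29.1 [608.9  57. ]
tcp [ 479.1 -257.5  200.9] [ 0.e+00  1.e-04  1.e+00 -0.e+00] F [ 0.9 -0.4  0.6] w 0.999 0.0 t 32.85
```

Aligned. Down to a commanded TCP z of about 47.

```bash
python3 -m inch '0 0 10 0 0 0; 0 0 16 0 0 0; 0 0 20 0 0 0; 0 0 20 0 0 0; 0 0 20 0 0 0; 0 0 20 0 0 0; 0 0 20 0 0 0; 0 0 14 0 0 0; 0 0 9 0 0 0; 0 0 5 0 0 0'
python3 -m inch '0 0 0 0 0 0; 0 0 0 0 0 0; 0 0 0 0 0 0; 0 0 0 0 0 0; 0 0 0 0 0 0; 0 0 0 0 0 0; 0 0 0 0 0 0; 0 0 0 0 0 0; 0 0 0 0 0 0; 0 0 0 0 0 0' 0 50
python3 -c "
from h import *
s=ctrl.sense();held(25,90-s['eef_pos'][2]);look()"
```

```text
time_s: 33.68
eef_pos: [478.2, -257.0, 45.3]
ee_rot: [-0.001, 0.0, 1.0, 0.001]
force: [-0.2, 0.0, 0.7]
grip_width: 0.999
grip_force: 0.0
time_s: 34.52
eef_pos: [479.1, -257.7, 48.1]
ee_rot: [0.001, 0.0, 1.0, -0.001]
force: [-0.2, 1.8, 6.7]
grip_width: 0.579
grip_force: 52.1
rim edge 235 253 centre-x minus tcp-x: 0.7
rim edge 245 252 centre-x minus tcp-x: 0.3
rim edge 255 251 centre-x minus tcp-x: -0.1
rim edge 265 254 centre-x minus tcp-x: 1.1
rim 248 279 53.5 z90 [ 466.1 -258.1] z60 [ 486.4 -258.3]
tcp [ 479.1 -257.7   48.1] [ 8.e-04  2.e-04  1.e+00 -5.e-04] F [-1.   1.2  7.1] w 0.583 52.1 t 34.62
```

```bash
python3 -m inch '0 0 -3 0 0 0; 0 0 -7 0 0 0; 0 0 -13 0 0 0; 0 0 -17 0 0 0; 0 0 -18 0 0 0; 0 0 -18 0 0 0; 0 0 -16 0 0 0; 0 0 -12 0 0 0; 0 0 -8 0 0 0; 0 0 -3 0 0 0'
python3 -m inch '-3 4 0 0 0 0; -6 7 0 0 0 0; -9 11 0 0 0 0; -10 12 0 0 0 0; -10 12 0 0 0 0; -10 12 0 0 0 0; -10 12 0 0 0 0; -10 12 0 0 0 0; -10 12 0 0 0 0; -10 12 0 0 0 0'
python3 -m inch '-10 11 0 0 0 0; -10 11 0 0 0 0; -10 11 0 0 0 0; -10 11 0 0 0 0; -9 11 0 0 0 0; -8 9 0 0 0 0; -5 6 0 0 0 0; -3 3 0 0 0 0; -1 1 0 0 0 0; 0 0 0 0 0 0'
python3 -c "
from h import *
for i in range(5): cap('wrist')
look('w11.png')"
```

```text
time_s: 35.45
eef_pos: [478.8, -257.7, 163.3]
ee_rot: [0.001, 0.0, 1.0, -0.001]
force: [0.2, 0.1, -2.5]
grip_width: 0.581
grip_force: 52.3
time_s: 36.28
eef_pos: [567.1, -149.8, 160.9]
ee_rot: [-0.001, -0.0, 1.0, 0.001]
force: [1.1, -0.1, -2.8]
grip_width: 0.576
grip_force: 52.3
time_s: 37.12
eef_pos: [632.7, -77.6, 161.8]
ee_rot: [-0.0, 0.0, 1.0, -0.0]
force: [-0.6, -0.5, -2.6]
grip_width: 0.582
grip_force: 52.3
rim 250 281 55.5 z90 [698.5 -78.3] z60 [719.1 -78.3]
rim 14 179 30.7 z90 [ 611.2 -251.1] z60 [ 619.5 -275.4]
rim 479 170 46.4 z90 [604.3  89.2] z60 [611.7 112.6]
rim 115 121 14.0 z90 [ 569.5 -171. ] z60 [ 572. -184.]
rim 102 144 54.1 z90 [ 585.4 -182.3] z60 [ 590.1 -196.9]
base 443 288 66.8 [760.2 140.2]
base 249 172 37.1 [624.9 -78.9]
base 70 169 37.1 [ 621.8 -254.8]
base 416 152 50.3 [605.   82.7]
tcp [632.5 -77.9 162.1] [ 0.e+00  5.e-04  1.e+00 -0.e+00] F [ 1.2 -0.1 -2.3] w 0.581 52.3 t 37.42
```

View pics/w11.png

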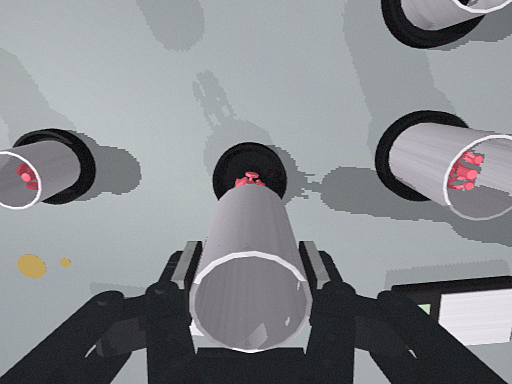

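```bash
python3 -c "
from h import *
a=cap('wrist');print(ray(*a[1:],250,142,18)+[37,0],ray(*a[1:],250,142,10)+[37,0])"
python3 -m inch '-0.4 -0.5 0 0 0 0; 0 0 5 0 0 0; 0 0 10 0 0 0; 0 0 13 0 0 0; 0 0 13 0 0 0; 0 0 13 0 0 0; 0 0 13 0 0 0; 0 0 9 0 0 0; 0 0 5 0 0 0; 0 0 2 0 0 0'
python3 -m inch '0 0 2.2 0 0 0; 0 0 2.2 0 0 0; 0 0 2.2 0 0 0; 0 0 2.2 0 0 0; 0 0 2.2 0 0 0; 0 0 2.2 0 0 0; 0 0 2.2 0 0 0; 0 0 2.2 0 0 0; 0 0 1.5 0 0 0; 0 0 0 0 0 0'
```

```text
[631.93258638 -77.68419454] [633.1362041  -77.68356157]
time_s: 38.3
eef_pos: [632.7, -77.9, 77.8]
ee_rot: [-0.001, 0.0, 1.0, 0.0]
force: [1.0, 0.3, -2.9]
grip_width: 0.584
grip_force: 52.3
time_s: 39.13
eef_pos: [632.9, -77.9, 59.5]
ee_rot: [-0.0, 0.0, 1.0, 0.0]
force: [-0.4, 0.7, -2.4]
grip_width: 0.578
grip_force: 52.3
```

```bash
python3 -m inch '0 0 0.7 0 0 0; 0 0 0.7 0 0 0; 0 0 0.7 0 0 0; 0 0 0.7 0 0 0; 0 0 0.5 0 0 0; 0 0 0.5 0 0 0; 0 0 0.4 0 0 0; 0 0 0 0 0 0; 0 0 0 0 0 0; 0 0 0 0 0 0'
```

```text
time_s: 39.97
eef_pos: [633.2, -78.0, 56.2]
ee_rot: [0.0, 0.0, 1.0, -0.0]
force: [-2.1, 0.3, 3.5]
grip_width: 0.577
grip_force: 52.6
```

Seated on contact. Release, rise and back away, then check.

```bash
python3 -m inch '0 0 0 0 0 0; 0 0 0 0 0 0; 0 0 0 0 0 0; 0 0 0 0 0 0; 0 0 0 0 0 0; 0 0 0 0 0 0; 0 0 0 0 0 0; 0 0 0 0 0 0; 0 0 0 0 0 0; 0 0 0 0 0 0' 1
python3 -m inch '0 0 -5 0 0 0; 0 0 -10 0 0 0; 0 0 -18 0 0 0; 0 0 -20 0 0 0; 0 0 -20 0 0 0; 0 0 -20 0 0 0; 0 0 -20 0 0 0; 0 0 -20 0 0 0; 0 0 -20 0 0 0; 0 0 -17 0 0 0'
python3 -m inch '25 0 -8 0 0 0; 30 0 -8 0 0 0; 30 0 -8 0 0 0; 30 0 0 0 0 0; 30 0 0 0 0 0; 30 0 0 0 0 0; 30 0 0 0 0 0; 30 0 0 0 0 0; 15 0 0 0 0 0; 0 0 0 0 0 0'
python3 -c "
from h import *
a=cap('scene');b=cap('top')
A=cv2.resize(a[0][120:310,150:400],(800,608))[:300*2];B=0
cv2.imwrite('pics/f1.png',A)
cv2.imwrite('pics/f2.png',cv2.resize(b[0][130:250,150:360],None,fx=3.5,fy=3.5,interpolation=2))"
```

```text
time_s: 40.8
eef_pos: [633.1, -78.0, 55.7]
ee_rot: [0.0, 0.0, 1.0, -0.0]
force: [0.2, 0.4, -0.5]
grip_width: 0.998
grip_force: 0.0
time_s: 41.63
eef_pos: [633.1, -78.0, 228.5]
ee_rot: [0.001, 0.0, 1.0, -0.0]
force: [-0.5, 0.1, 0.1]
grip_width: 1.0
grip_force: 0.0
time_s: 42.47
eef_pos: [381.2, -77.6, 250.9]
ee_rot: [0.001, 0.001, 1.0, -0.001]
force: [-0.2, -0.7, -0.2]
grip_width: 0.998
grip_force: 0.0
```

View pics/f1.png

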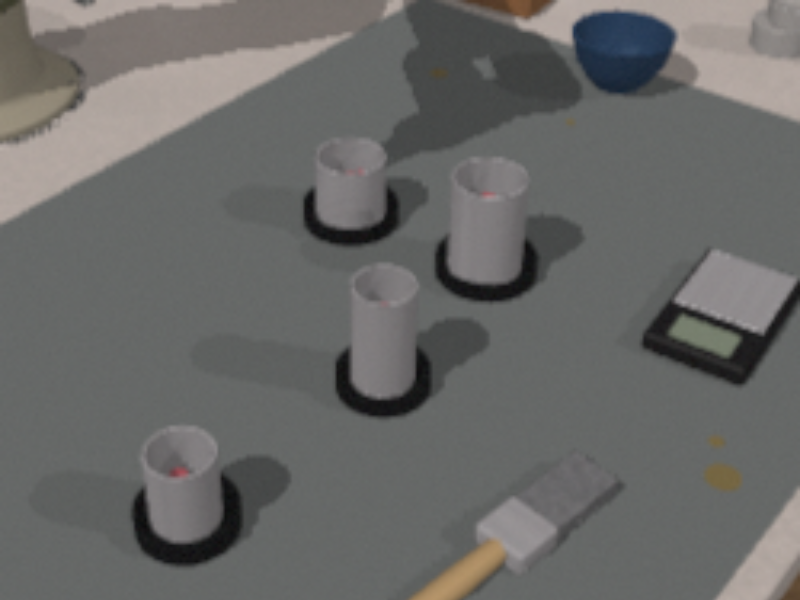

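View pics/f2.png

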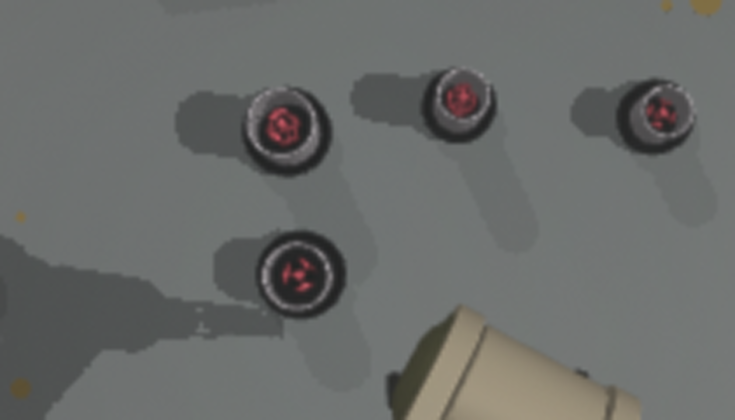

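All four flasks stand square inside their lips. In the scene crop they are at (350,185), (488,220), (383,335) and (182,485). The bases have not moved.

```bash
python3 -c "
from rig import ctrl
print(ctrl.finish_job())"
```

```text
the job is handed in; nothing more can be done
None
```

All four wax trees are covered by their matching flasks, each standing square on its seat; the bowl and wax stick were left alone, and the job was handed in at about 43 s of the 122 s allowed.

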